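Bolt a housing into its assembly fixture against a spring safety catch

TASK

Lock the aluminium housing into the assembly fixture: press the long spring safety catch down with one fingertip and, keeping it down, push the bolt's upright tab with the other finger until the bolt is fully home over the housing's flange. Then let the catch spring back up and take the hand clear. Only press and push: do not lift or shift the housing or any of the loose things on and around the fixture.

Things in the scene. Friction and masses are not known exactly. Their poses are not given: they have to be found in the camera images.
- fixture: assembly fixture fixed to the bench: dark steel base plate 12 mm thick, from -70 to 85 mm in its x, -100 to 225 mm in its y. Origin on the bench top (z=0), z up; +y is the way the bolt slides home, the catch is on the -x side. Two aluminium bolt guides (tops 47 mm above the bench) stand at x 30, y -58 and 66 mm.
- bolt (a joint): slide of the flat steel bolt (top 40 mm above bench) along fixture +y, m: 0 drawn, 0.060 fully home at its stop; starts at 0 to 0.008; about 1.5 N friction, stays where left. With the catch up a tooth stops the bolt's side lugs at 0.010, 0.022, 0.034 or 0.046, so the catch must stay down all the way. Past about 0.055 the released catch rises behind the last lug and locks it.
- tab_top (a point): middle of the top edge of the bolt's upright steel tab, the part to push: a plate 36 mm wide (fixture x), 6 mm thick (fixture y), from 39 to 89 mm above the bench. It moves with the bolt and is pushed on its flat -y face. At bolt = 0 this point is at x 30, y -15, z 89 mm of the fixture.
- catch (a joint): downward travel of the spring safety catch, m: 0 up (at rest), 0.012 right down at its stop. The spring pushes back with 3 N at the top, 7 N at the bottom. The bolt is free while this is above 0.0065.
- pad_top (a point): centre of the top of the catch's pad, the part to press: flat black bar 30 mm wide (fixture x), 125 mm long (fixture y), 10 mm thick, at x -34, y -2.5 mm of the fixture; top 72 mm above the bench when up, 60 when right down. Pad and tab centre lines are 64 mm apart. It goes straight down wherever it is pressed; a fingertip can slide along it while holding it down.
- housing: workpiece: aluminium housing, square flange 84 mm wide, 12 mm thick, round body 48 mm across above it and a stub on top, 64 mm tall in all, 0.4 to 0.75 kg; origin at the centre of its underside. Sits loose in its nest on the base plate at x 18, y 168 mm of the fixture. The bolt's nose passes 4 mm above the flange.
- capscrew: a dark socket-head cap screw standing on its head on the fixture's base plate, 20 mm wide, 36 mm tall; origin at the centre of its underside. Bystander: leave alone
- bearing: a steel bearing ring lying flat on the bench, 48 mm wide, 14 mm tall; origin at the centre of its underside. Bystander: leave alone
- driver: a screwdriver with a black handle lying on the bench on the far side of the fixture, 190 mm long, origin under its middle. Bystander: leave alone
- spanner: a steel spanner lying on the bench on the robot's side of the fixture, 150 mm long. Bystander: leave alone
- bushing: a brass flanged bushing standing on the bench, 36 mm wide, 30 mm tall. Bystander: leave alone
- greasecan: a plain can standing on the bench beside the fixture, 50 mm wide, 75 mm tall. Bystander: leave alone
Not all that is in view belongs to the job. Leave any orange look-alike of the housing alone.

How it is judged:
By the outcome, as a careful person would: the job done as asked, in the order asked, and still so for the second after the job is handed in, with the robot touching nothing.
It also fails if it takes over 40 s, if anything falls off the work surface, if the arm or the gripper's body presses on something with over 40 N, if the wrist force passes 120 N, or if a joint passes its speed limit or range.

ROBOT

A 7-joint arm with a two-finger parallel gripper is mounted at the origin on the work surface. World frame = base frame: x ahead of the robot, y to its left, z up, the work surface at z = 0. Lengths are in m, angles in rad, forces in N, time in s.
With the tool pointing down it reaches from about 0.4 to 0.9 m from the base axis. Payload 5.6 kg.
Tool frame: the origin (TCP) lies at the very end of the fingers, on their centre line; the grasp point (between the pads) lies 19 mm behind it; z points along the fingers, y is the line along which they close (so a half turn about z gives the same grasp; the last joint's range is limited). The gripper opens to 92 mm and grips with 3 to 60 N. Pads are 20 mm wide; open, the fingers measure 128 mm over their backs; the gripper's body (75 mm by 189 mm) begins 69 mm behind the grasp point.
Start: joints at [1.066, 0.468, -0.012, 1.603, 0.006, 1.071, -0.056], TCP at [0.29, -0.582, 0.194] pointing down, gripper open.
Joint ranges: [-2.53, 2.53], [-0.31, 2.02], [-1.57, 1.55], [0.28, 2.44], [-1.29, 4.43], [0.15, 1.84], [-2.92, 2.92]. Speed limits (rad/s): [2.57, 2.57, 3.14, 3.14, 3.14, 3.14, 3.14].

INTERFACE

Orientations are given as a unit quaternion [w, x, y, z].
In Python, from bench import ctrl gives the robot as it stands.
- The arm moves only by the tool carry_out, never from a script. Its argument "motion" is a list of rows, each a list of 7 numbers: the turn, a rotation vector about the tool's x, y, z in rad, then the shift along the tool's x, y, z in mm, then the opening, from 0 (shut) to 1 (fully open). In form: [[wx, wy, wz, tx, ty, tz, jaw], ...]. A call has 1 to 12 rows; each row shifts and turns the commanded pose from where the row before left it, along the tool's axes as they then stand; what a row does not reach is not made up. A row lasts 1/8 s, in which the tool goes at most 62.5 mm and 10.7 degrees, less where a joint would pass 70% of its speed; a pose out of reach is approached as far as the arm can. A call with a gripper value outside its range is refused whole. The fingers move at their own pace and stop on an object; the grip force is fixed at half the most. Time passes only in rows, so rows that do not move let the fingers close. It gives the time, the measured TCP pose, the force, the opening and the grip force at its end, in the units of the state.
- ctrl.observe(): the state, without advancing time (a new reading comes with each control period).
- ctrl.get_image(name): name is "scene" or "top" or "wrist"; returns the picture (480x640x3 uint8, red, green, blue); there is no depth.
- ctrl.camera_info(name): a dict with "camera_matrix" (3x3 intrinsics, pixels), "position" and "attitude" of the camera in the world. Camera axes: x right, y down, z forward; pixel columns grow to the right and rows downward; lengths in m; the calibration is good to about 2 mm. A picture is of the moment at which its call begins: read the wrist's pose just before it. camera_info takes no time and is no camera call; for the wrist camera it gives the pose at the moment of the call.
- ctrl.sign_off(): hands the job in; it is judged then, once.
The state is a dict: "time_s": time; "joint_pos": joint angles; "qvel": joint speeds; "joint_efforts": joint torques, N m; "position": TCP position; "tcp_rot": TCP orientation; "contact_force": force on the tool from outside, world axes, zero at the start; "torque": the same for the moment, N m; "opening": opening from 0.0 (shut) to 1.0 (fully open); "grip_force": force on a finger pad.
Only numpy, scipy, OpenCV 4.12 (cv2) and the standard library are available. Lean on these libraries where they do the work, as an engineer would, in place of code of your own. Each camera call takes 0.05 s, during which the arm holds its last target. There are 200 camera calls.

## Working session

There is one attempt and no reset: what is moved stays moved. The work goes in short steps, Python scripts to look and compute and a tool call to move; the robot and the scene stay as the last step left them, time stands still between calls to the robot, and variables do not carry over. Pictures are saved under pics/ and viewed, at most 10 in all, crops included, and the job is handed in when it is done.

Besides the shell and the picture viewer there is one more tool, called as name(argument=value, ...) on one line, values as JSON. carry_out: Moves the arm, as the interface text tells. Its arguments: {"type":"object","properties":{"motion":{"type":"array","items":{"type":"array","items":{"type":"number"}}}},"required":["motion"]}

```bash
mkdir -p pics; python3 - <<'E'
from bench import ctrl
import cv2
o=ctrl.observe()
print({k:o[k] for k in("time_s","position","tcp_rot","opening","contact_force")})
for n in("top","scene"):
    cv2.imwrite(f"pics/{n}0.png",ctrl.get_image(n)[:,:,::-1]); print(ctrl.camera_info(n))
E
```

```text
{'time_s': 0.0, 'position': array([ 0.28928249, -0.58140329,  0.19345046]), 'tcp_rot': array([-8.31616980e-04,  9.73468000e-01,  2.28821546e-01, -2.48984792e-04]), 'opening': 0.9964331551910127, 'contact_force': array([ 0.66712786, -0.12271112, -0.93536752])}
{'camera_matrix': array([[562.47978336,   0.        , 322.9420271 ],
       [  0.        , 562.47978336, 238.27721333],
       [  0.        ,   0.        ,   1.        ]]), 'position': array([0.39126496, 0.08133649, 1.16168375]), 'attitude': array([ 0.06442221, -0.70328767,  0.70514479, -0.06330129])}
{'camera_matrix': array([[542.73585978,   0.        , 319.75717995],
       [  0.        , 542.73585978, 233.2358895 ],
       [  0.        ,   0.        ,   1.        ]]), 'position': array([1.18020712, 0.62891622, 0.63027698]), 'attitude': array([-0.18950549,  0.36084514,  0.8041037 , -0.43277674])}
```

View pics/top0.png

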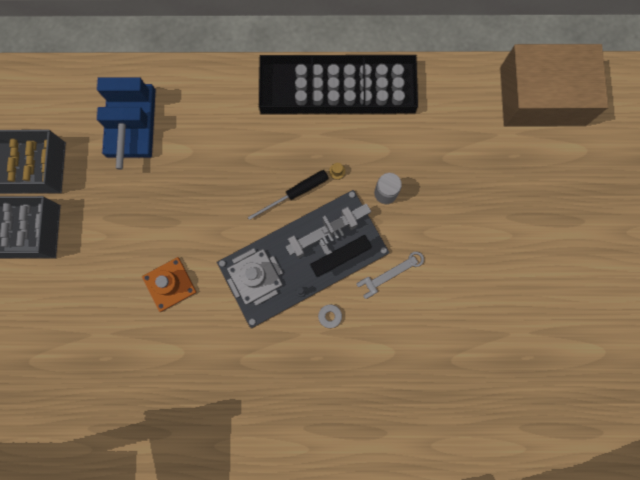

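View pics/scene0.png

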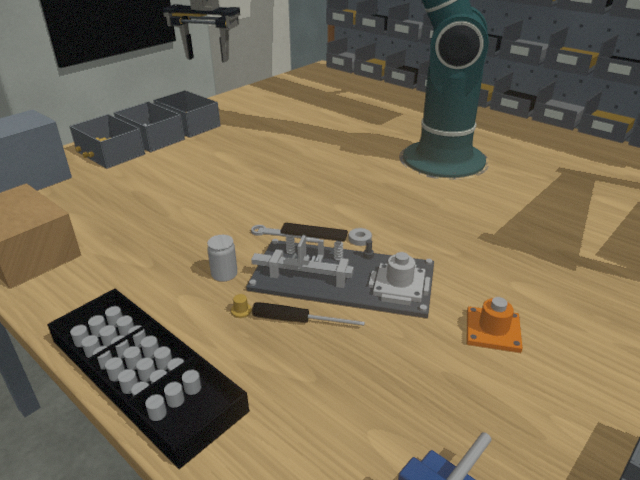

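The top view shows the fixture at about (303,258), the black pad at (341,256), the bolt running (360,213)→(294,246) and the silver housing at (254,274). The orange look-alike at (168,283) is off the fixture, so I will leave it alone. Next I'll measure the pad and plate, and enlarge a crop.

```bash
cat > h.py <<'E'
from bench import ctrl
import numpy as np, cv2
from scipy.spatial.transform import Rotation as R
def rot(q): return R.from_quat(np.r_[q[1:],q[0]]).as_matrix()
def ray(ci,uv,z):
    d=rot(ci["attitude"])@np.linalg.inv(ci["camera_matrix"])@np.r_[uv,1.]
    p=ci["position"]; return p+d*(z-p[2])/d[2]
def proj(ci,P):
    c=ci["camera_matrix"]@(rot(ci["attitude"]).T@(np.asarray(P)-ci["position"])); return c[:2]/c[2]
E
python3 - <<'E'
from h import *
im=cv2.imread("pics/top0.png"); ci=ctrl.camera_info("top")
roi=np.zeros(im.shape[:2],np.uint8); roi[185:332,212:395]=1
hsv=cv2.cvtColor(im,cv2.COLOR_BGR2HSV)
def big(m):
    c=max(cv2.findContours(m,0,2)[0],key=cv2.contourArea); return c
pad=big(((im.max(2)<32)&(roi>0)).astype(np.uint8))
plate=big(((hsv[...,1]<70)&(roi>0)).astype(np.uint8))
for n,c,z in(("pad",pad,.072),("plate",plate,.012)):
    r=cv2.minAreaRect(c); b=cv2.boxPoints(r)
    print(n,r, ray(ci,r[0],z)); P=np.array([ray(ci,q,z) for q in b]); print(P.round(4).tolist(), np.linalg.norm(np.diff(P,axis=0),axis=1))
s=[ray(ci,q,.012)[:2] for q in((222,263),(352,195),(252,322),(384,251))]
print("screws",np.round(s,4).tolist())
cr=cv2.resize(im[185:335,210:410],None,fx=4,fy=4,interpolation=cv2.INTER_CUBIC); cv2.imwrite("pics/crop0.png",cr)
E
```

```text
pad ((340.8597717285156, 255.47183227539062), (14.398405075073242, 62.31981658935547), 61.55707550048828) [0.5562116  0.04781805 0.072     ]
[[0.5396, 0.1082, 0.072], [0.5983, 0.0002, 0.072], [0.5729, -0.0128, 0.072], [0.5147, 0.0948, 0.072]] [0.12288127 0.02850967 0.12237334]
plate ((304.1094665527344, 257.20672607421875), (74.70606231689453, 161.57720947265625), 62.10273361206055) [0.56188026 0.12189697 0.012     ]
[[0.5524, 0.3052, 0.012], [0.7128, 0.0085, 0.012], [0.5714, -0.0619, 0.012], [0.4177, 0.2303, 0.012]] [0.33728359 0.1579158  0.33010516]
screws [[0.5503, 0.2912], [0.6941, 0.0214], [0.4297, 0.2269], [0.5744, -0.0434]]
```

View pics/crop0.png

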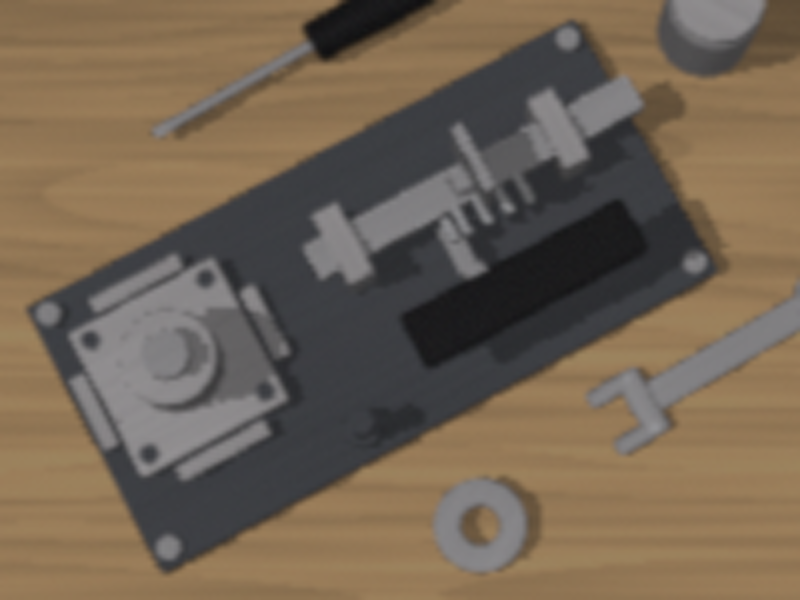

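Top view: tab at full-image pixel ~(327,224), the bolt lugs and tooth beside it, and the catch pad at (341,255). The four plate screws and the pad agree on fixture origin ≈ (0.585, 0.065) and yaw ≈ 28.1°. I'll turn the hand so tool x lies along fixture +y, with the jaw at about half.

carry_out(motion=[[0,0,-0.178,0,0,0,0.5],[0,0,-0.178,0,0,0,0.5],[0,0,-0.178,0,0,0,0.5],[0,0,-0.178,0,0,0,0.5],[0,0,-0.178,0,0,0,0.5],[0,0,-0.178,0,0,0,0.5],[0,0,-0.178,0,0,0,0.5],[0,0,-0.178,0,0,0,0.5],[0,0,-0.176,0,0,0,0.5],[0,0,0,0,0,0,0.5]])

```text
time_s: 1.35
position: [0.2893, -0.5817, 0.1938]
tcp_rot: [-0.0, 0.515, 0.857, 0.0]
contact_force: [0.4, 0.5, 0.1]
opening: 0.502
grip_force: 0.0
```

```bash
cat >> h.py <<'E'
th=np.deg2rad(28.1); FO=np.array([.5849,.0654,0]); FR=R.from_euler('z',th).as_matrix()
def fx(P): return FR.T@(np.asarray(P)-FO)*1e3
def w(x,y,z): return FO+FR@(np.array([x,y,z])/1e3)
def st():
    o=ctrl.observe(); M=rot(o["tcp_rot"])
    print("t",round(o["time_s"],2),"fixture mm",fx(o["position"]).round(1),"opening",round(o["opening"],3),"F(fix)",(FR.T@o["contact_force"]).round(1),"J",np.round(o["joint_pos"],2))
    print("tool in fixture\n",(FR.T@M).round(3)); return o,M
E
python3 - <<'E'
from h import *
o,M=st()
print("to hover (tool mm)",M.T@(w(-2,-42,150)-o["position"])*1e3)
ci=ctrl.camera_info("top")
for b in(0,8):print(b,proj(ci,w(30,-15+b,89)))
E
```

```text
t 1.35 fixture mm [-565.6 -431.6  193.8] opening 0.502 F(fix) [0.6 0.3 0.1] J [ 1.31  0.5  -0.35  1.59  0.18  1.09  1.4 ]
tool in fixture
 [[ 0.002  1.     0.   ]
 [ 1.    -0.002  0.001]
 [ 0.001  0.    -1.   ]]
to hover (tool mm) [390.47729818 562.92728979  44.43814295]
0 [331.37091984 222.60609797]
8 [327.75700651 224.50992063]
```

carry_out(motion=[[0,0,0,32.5,46.9,3.7,0.5],[0,0,0,32.5,46.9,3.7,0.5],[0,0,0,32.5,46.9,3.7,0.5],[0,0,0,32.5,46.9,3.7,0.5],[0,0,0,32.5,46.9,3.7,0.5],[0,0,0,32.5,46.9,3.7,0.5],[0,0,0,32.5,46.9,3.7,0.5],[0,0,0,32.5,46.9,3.7,0.5],[0,0,0,32.5,46.9,3.7,0.5],[0,0,0,32.5,46.9,3.7,0.5],[0,0,0,32.5,46.9,3.7,0.5],[0,0,0,32.5,46.9,3.7,0.5]])

```text
time_s: 2.85
position: [0.6027, 0.0287, 0.1497]
tcp_rot: [0.0, 0.516, 0.857, -0.0]
contact_force: [1.3, -0.3, 0.8]
opening: 0.502
grip_force: 0.0
```

```bash
python3 - <<'E'
from h import *
o,M=st(); ci=ctrl.camera_info("wrist")
im=ctrl.get_image("wrist")[:,:,::-1].copy()
p=o["position"]
for name,P in dict(pad=w(-34,-2.5,72),tab=w(30,-15,89),tab8=w(30,-7,89)).items():
    u=proj(ci,P); print(name,u); cv2.drawMarker(im,tuple(int(v) for v in u),(0,0,255),0,10,1)
for s in(-32,32): print("tip",s,proj(ci,p+M@np.r_[0,s,0]/1e3))
cv2.imwrite("pics/w1.png",im)
print("to hover",M.T@(w(-2,-42,150)-p)*1e3)
E
```

```text
t 2.85 fixture mm [ -1.6 -40.7 149.7] opening 0.502 F(fix) [ 1.1 -0.9  0.8] J [ 0.3   0.51 -0.54  1.73  0.31  0.99  0.13]
tool in fixture
 [[ 0.004  1.    -0.   ]
 [ 1.    -0.004 -0.   ]
 [-0.    -0.    -1.   ]]
pad [280.21971794 196.9741007 ]
tab [362.05176735 215.83032264]
tab8 [362.33017787 205.38455418]
tip -32 [267.52203397 275.86893199]
tip 32 [373.10988616 275.84099084]
to hover [-1.2763573  -0.41841629 -0.29068039]
```

View pics/w1.png

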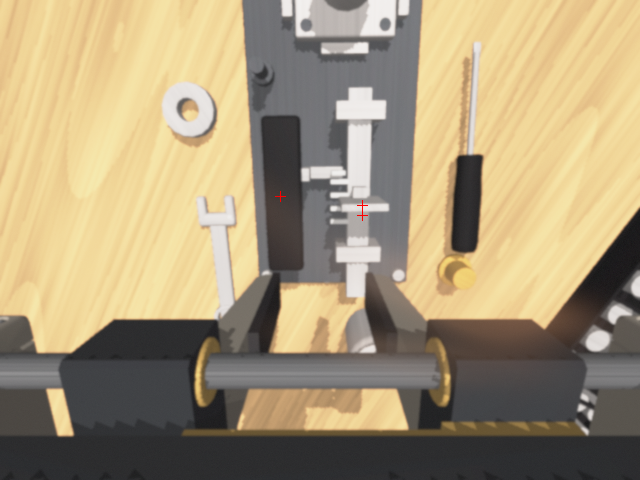

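The wrist view shows the pad at about (283,193) and the tab at (365,207), both within 2–3 px of prediction, with the bolt drawn by roughly 6 mm. The fingertips straddle the pad and tab lines correctly. Next I descend and press the catch behind the tab.

carry_out(motion=[[0,0,0,0,1,30,0.5],[0,0,0,0,0,30,0.5],[0,0,0,0,0,14,0.5],[0,0,0,0,0,4,0.5],[0,0,0,0,0,4,0.5],[0,0,0,0,0,3,0.5],[0,0,0,0,0,2,0.5],[0,0,0,0,0,0,0.5],[0,0,0,0,0,0,0.5]])

```text
time_s: 4.03
position: [0.6031, 0.0278, 0.0632]
tcp_rot: [0.0, 0.514, 0.858, 0.0]
contact_force: [0.1, -0.1, 0.2]
opening: 0.499
grip_force: 0.0
```

```bash
python3 - <<'E'
from h import *
st(); cv2.imwrite("pics/s2.png",cv2.resize(ctrl.get_image("scene")[190:320,230:450,::-1],None,fx=3.5,fy=3.5,interpolation=cv2.INTER_CUBIC))
E
```

```text
t 4.03 fixture mm [ -1.7 -41.7  63.2] opening 0.499 F(fix) [ 0.1 -0.2  0.2] J [ 0.27  0.61 -0.5   1.79  0.38  0.83  0.08]
tool in fixture
 [[-0.  1.  0.]
 [ 1.  0. -0.]
 [-0.  0. -1.]]
```

View pics/s2.png

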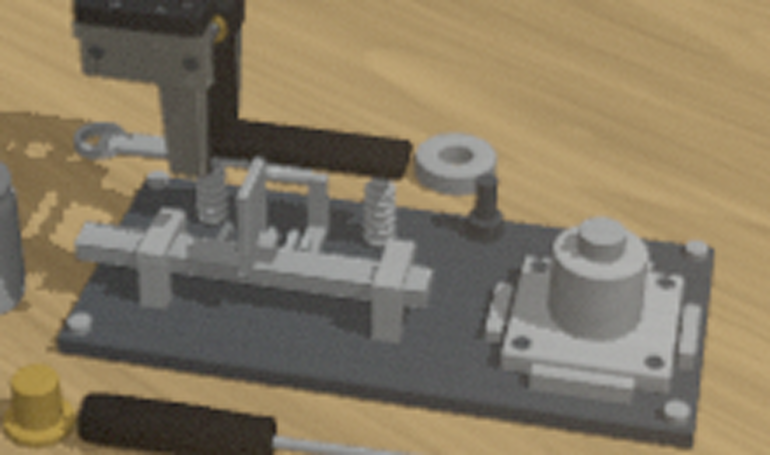

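The near fingertip sits behind the tab at (185,170). The force is about 0, so I need to check whether the catch actually went down.

```bash
python3 - <<'E'
from h import *
ci=ctrl.camera_info("scene"); a=cv2.imread("pics/scene0.png"); b=ctrl.get_image("scene")[:,:,::-1]
cv2.imwrite("pics/scene2.png",b)
for z in(72,62): print(z,proj(ci,w(-19,60,z)),proj(ci,w(-19,60,z-10)),proj(ci,w(-34,60,z)))
for n,i in(("before",a),("now",b)):
    for c in(325,335,342): print(n,c,i[222:246,c].max(1).tolist())
o,M=st()
for s in(-32,32): print("tip",proj(ci,o["position"]+M@np.r_[0,s,0]/1e3))
print(o["joint_efforts"].round(2), o["torque"].round(2))
p=np.hstack([cv2.resize(i[200:280,250:350],None,fx=4,fy=4,interpolation=cv2.INTER_CUBIC) for i in(a,b)]);cv2.imwrite("pics/cmp.png",p)
E
```

```text
72 [344.36111357 237.99569103] [344.26600303 242.48779389] [345.99307057 233.57919404]
62 [344.26600303 242.48779389] [344.17193944 246.93044891] [345.89017464 238.04168469]
before 325 [171, 168, 167, 170, 158, 98, 52, 59, 57, 58, 56, 58, 55, 56, 53, 54, 54, 114, 170, 172, 165, 165, 163, 163]
before 335 [175, 175, 170, 169, 170, 164, 126, 61, 61, 51, 61, 59, 60, 54, 55, 54, 49, 51, 106, 155, 108, 106, 112, 105]
before 342 [166, 165, 170, 173, 177, 169, 160, 118, 65, 56, 55, 59, 60, 53, 60, 56, 55, 52, 49, 108, 162, 155, 149, 136]
now 325 [181, 173, 172, 177, 166, 100, 58, 59, 58, 57, 59, 58, 56, 56, 55, 49, 56, 121, 178, 177, 175, 174, 171, 171]
now 335 [184, 184, 177, 175, 179, 171, 130, 57, 60, 63, 62, 57, 61, 57, 56, 54, 53, 49, 112, 163, 118, 113, 116, 109]
now 342 [175, 173, 178, 184, 183, 181, 168, 125, 62, 61, 57, 59, 56, 59, 60, 57, 58, 56, 61, 111, 169, 163, 156, 143]
t 4.12 fixture mm [ -1.8 -41.7  63.1] opening 0.498 F(fix) [-0.3  0.6  0.2] J [ 0.27  0.61 -0.5   1.79  0.38  0.83  0.08]
tool in fixture
 [[-0.  1.  0.]
 [ 1.  0. -0.]
 [-0.  0. -1.]]
tip [293.40690031 230.8088726 ]
tip [283.58420436 249.77703996]
[ 0.000e+00 -5.141e+01 -7.260e+00 -1.910e+01 -5.000e-02  2.000e-02
 -0.000e+00] [-0.02 -0.08 -0.02]
```

View pics/cmp.png

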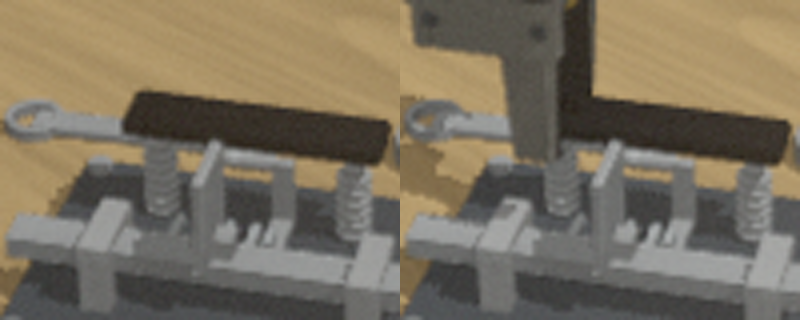

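The catch has not moved: the pad pixels are identical before and after. The visible fingertip at (282,240) is higher than predicted (284,250), so the fingers seem to end short of the assumed TCP. I'll check with the wrist view and a ray.

```bash
python3 - <<'E'
from h import *
ci=ctrl.camera_info("scene")
o,M=st()
for uv in((279,239.5),(289.3,240.3)):
  for z in(63,70,75,80): print(uv,z,fx(ray(ci,np.array(uv),z/1e3)).round(1))
im=ctrl.get_image("wrist")[:,:,::-1].copy(); cw=ctrl.camera_info("wrist")
print("cam fix",fx(cw["position"]))
for z in(63,76,90):
  for s in(-32,32): print(z,s,proj(cw,w(-1.8+s,-31.7,z)).round(1))
print("pad",[proj(cw,w(x,y,72)).round(0).tolist() for x,y in((-49,60),(-19,60),(-19,-65),(-49,-65))])
cv2.imwrite("pics/w3.png",im)
E
```

```text
t 4.12 fixture mm [ -1.8 -41.7  63.1] opening 0.498 F(fix) [-0.3  0.6  0.2] J [ 0.27  0.61 -0.5   1.79  0.38  0.83  0.08]
tool in fixture
 [[-0.  1.  0.]
 [ 1.  0. -0.]
 [-0.  0. -1.]]
(279, 239.5) 63 [  0.5 -59.7  63. ]
(279, 239.5) 70 [ 10.2 -56.3  70. ]
(279, 239.5) 75 [ 17.2 -53.9  75. ]
(279, 239.5) 80 [ 24.1 -51.4  80. ]
(289.3, 240.3) 63 [ -1.4 -40.3  63. ]
(289.3, 240.3) 70 [  8.4 -37.1  70. ]
(289.3, 240.3) 75 [ 15.4 -34.9  75. ]
(289.3, 240.3) 80 [ 22.4 -32.6  80. ]
cam fix [ -0.53911286  29.63529585 253.54351026]
63 -32 [266.7 260.1]
63 32 [373.6 260.1]
76 -32 [263.  267.2]
76 32 [377.1 267.2]
90 -32 [258.4 276. ]
90 32 [381.3 276. ]
pad [[226.0, 92.0], [286.0, 92.0], [291.0, 318.0], [241.0, 318.0]]
```

View pics/w3.png

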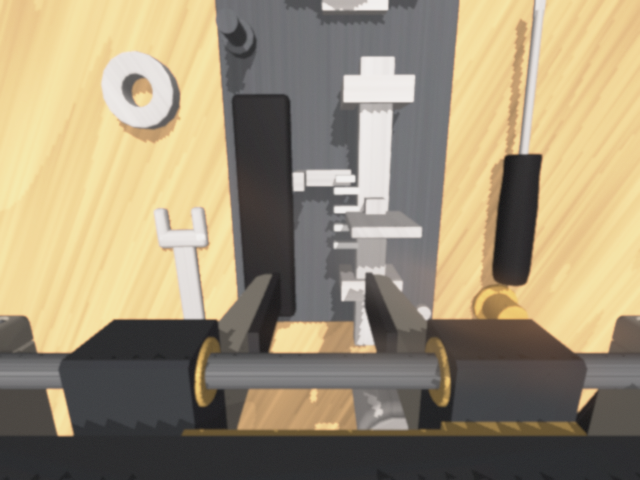

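In the wrist view the fingertips at (272,273) and (373,273) look nearer the camera than the nominal TCP. Both cameras put the real tips ~18–20 mm higher than reported, with x and y fine. I'll descend in small steps and watch the force.

carry_out(motion=[[0,0,0,0,0,3,0.5],[0,0,0,0,0,3,0.5],[0,0,0,0,0,0,0.5]])

```text
time_s: 4.55
position: [0.6026, 0.0278, 0.0565]
tcp_rot: [-0.0, 0.514, 0.858, -0.0]
contact_force: [0.3, -0.4, -0.6]
opening: 0.5
grip_force: 0.0
```

carry_out(motion=[[0,0,0,0,0,3,0.5],[0,0,0,0,0,0,0.5]])

```text
time_s: 4.8
position: [0.6027, 0.0278, 0.0537]
tcp_rot: [-0.0, 0.514, 0.858, -0.0]
contact_force: [0.7, 1.1, 0.2]
opening: 0.502
grip_force: 0.0
```

carry_out(motion=[[0,0,0,0,0,3,0.5],[0,0,0,0,0,0,0.5]])

```text
time_s: 5.05
position: [0.6032, 0.0278, 0.0511]
tcp_rot: [0.0, 0.514, 0.858, 0.0]
contact_force: [-0.7, 0.6, 3.4]
opening: 0.5
grip_force: 1.3
```

Contact came at a reported z of about 0.052, so the offset is ~20 mm. Pressing about 9 mm further.

carry_out(motion=[[0,0,0,0,0,3,0.5],[0,0,0,0,0,3,0.5],[0,0,0,0,0,2,0.5],[0,0,0,0,0,0,0.5]])

```text
time_s: 5.55
position: [0.6032, 0.0278, 0.0431]
tcp_rot: [0.0, 0.514, 0.858, 0.0]
contact_force: [-0.7, -0.5, 5.7]
opening: 0.503
grip_force: 2.7
```

```bash
python3 - <<'E'
from h import *
st(); b=ctrl.get_image("scene")[:,:,::-1]; a=cv2.imread("pics/scene2.png")
for c in(325,335,342): print(c,a[225:248,c].max(1).tolist(),b[225:248,c].max(1).tolist())
cv2.imwrite("pics/s4.png",cv2.resize(b[200:290,250:370],None,fx=6,fy=6,interpolation=cv2.INTER_CUBIC))
E
```

```text
t 5.55 fixture mm [ -1.5 -41.8  43.1] opening 0.503 F(fix) [-0.9 -0.1  5.7] J [ 0.26  0.64 -0.48  1.8   0.4   0.8   0.07]
tool in fixture
 [[-0.001  1.     0.   ]
 [ 1.     0.001 -0.   ]
 [-0.     0.    -1.   ]]
325 [177, 166, 100, 58, 59, 58, 57, 59, 58, 56, 56, 55, 49, 56, 121, 178, 177, 175, 174, 171, 171, 138, 91] [176, 176, 173, 177, 179, 173, 130, 60, 60, 55, 59, 58, 59, 53, 57, 50, 46, 54, 113, 171, 171, 140, 88]
335 [175, 179, 171, 130, 57, 60, 63, 62, 57, 61, 57, 56, 54, 53, 49, 112, 163, 118, 113, 116, 109, 111, 116] [176, 180, 178, 175, 174, 176, 170, 127, 59, 59, 61, 58, 59, 61, 58, 57, 53, 55, 54, 66, 100, 111, 116]
342 [184, 183, 181, 168, 125, 62, 61, 57, 59, 56, 59, 60, 57, 58, 56, 61, 111, 169, 163, 156, 143, 156, 145] [183, 184, 179, 175, 179, 181, 175, 166, 131, 60, 62, 63, 62, 63, 63, 59, 61, 56, 52, 53, 103, 153, 143]
```

View pics/s4.png

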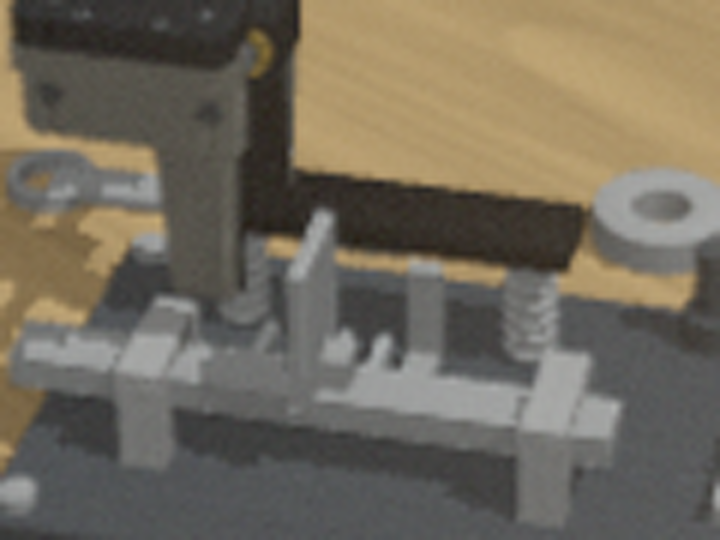

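The pad has dropped ~4 px (≈9 mm) and the fingertip at (205,285) stands behind the tab at (310,290). Next a little deeper, then push along +x tool.

carry_out(motion=[[0,0,0,0,0,1.5,0.5],[0,0,0,5,0,0,0.5],[0,0,0,6,0,0,0.5],[0,0,0,6,0,0,0.5],[0,0,0,5,0,0,0.5],[0,0,0,5,0,0,0.5],[0,0,0,5,0,0,0.5],[0,0,0,5,0,0,0.5],[0,0,0,5,0,0,0.5]])

```text
time_s: 6.72
position: [0.5852, 0.0619, 0.0422]
tcp_rot: [0.002, 0.515, 0.857, -0.0]
contact_force: [2.4, -4.2, 5.7]
opening: 0.504
grip_force: 3.7
```

```bash
python3 - <<'E'
from h import *
st()
E
```

```text
t 6.72 fixture mm [-1.3 -3.2 42.2] opening 0.504 F(fix) [ 0.1 -4.8  5.7] J [ 0.2   0.62 -0.48  1.84  0.4   0.78 -0.  ]
tool in fixture
 [[ 0.001  1.     0.002]
 [ 1.    -0.001 -0.005]
 [-0.005  0.002 -1.   ]]
```

carry_out(motion=[[0,0,0,5,0,0,0.5],[0,0,0,5,0,0,0.5],[0,0,0,5,0,0,0.5],[0,0,0,5,0,0,0.5]])

```text
time_s: 7.22
position: [0.5757, 0.0796, 0.0422]
tcp_rot: [0.002, 0.515, 0.857, -0.001]
contact_force: [2.8, -5.4, 7.2]
opening: 0.5
grip_force: 3.7
```

carry_out(motion=[[0,0,0,4,0,0,0.5],[0,0,0,4,0,0,0.5],[0,0,0,0,0,0,0.5]])

```text
time_s: 7.6
position: [0.5715, 0.0873, 0.0421]
tcp_rot: [0.002, 0.514, 0.858, -0.0]
contact_force: [1.4, -4.5, 7.5]
opening: 0.5
grip_force: 3.2
```

```bash
python3 - <<'E'
from h import *
st()
E
```

```text
t 7.6 fixture mm [-1.5 25.6 42.1] opening 0.5 F(fix) [-0.8 -4.6  7.5] J [ 0.16  0.61 -0.49  1.86  0.4   0.77 -0.05]
tool in fixture
 [[ 0.     1.     0.001]
 [ 1.    -0.    -0.004]
 [-0.004  0.001 -1.   ]]
```

Bolt at roughly 53 mm and still sliding freely. Next, small steps up to the stop.

carry_out(motion=[[0,0,0,3,0,0,0.5],[0,0,0,2,0,0,0.5],[0,0,0,0,0,0,0.5]])

```text
time_s: 7.98
position: [0.5694, 0.0914, 0.0421]
tcp_rot: [0.002, 0.515, 0.857, -0.001]
contact_force: [1.9, -5.0, 6.8]
opening: 0.502
grip_force: 3.3
```

carry_out(motion=[[0,0,0,2,0,0,0.5],[0,0,0,0,0,0,0.5]])

```text
time_s: 8.22
position: [0.5685, 0.093, 0.0421]
tcp_rot: [0.002, 0.515, 0.857, -0.001]
contact_force: [1.9, -5.1, 6.0]
opening: 0.5
grip_force: 3.6
```

carry_out(motion=[[0,0,0,2,0,0,0.5],[0,0,0,0,0,0,0.5]])

```text
time_s: 8.48
position: [0.5684, 0.0932, 0.0422]
tcp_rot: [0.003, 0.515, 0.857, -0.001]
contact_force: [4.3, -8.2, 6.1]
opening: 0.5
grip_force: 5.5
```

```bash
python3 - <<'E'
from h import *
st()
E
```

```text
t 8.47 fixture mm [-1.5 32.3 42.2] opening 0.5 F(fix) [-0.1 -9.3  6.1] J [ 0.15  0.6  -0.49  1.87  0.4   0.76 -0.07]
tool in fixture
 [[ 0.002  1.     0.001]
 [ 1.    -0.002 -0.006]
 [-0.006  0.001 -1.   ]]
```

The stop is reached: y 32.3 mm against 32 expected, and the force is rising. I'll back off slightly, let the catch rise, and lift clear.

carry_out(motion=[[0,0,0,-3,0,0,0.5],[0,0,0,-2,0,0,0.5],[0,0,0,0,0,-5,0.5],[0,0,0,0,0,-6,0.5],[0,0,0,0,0,-10,0.5],[0,0,0,0,0,-30,0.5],[0,0,0,0,0,-40,0.5],[0,0,0,-40,0,-30,0.5],[0,0,0,-50,0,0,0.5],[0,0,0,-50,0,0,0.5],[0,0,0,-50,0,0,0.5],[0,0,0,0,0,0,0.5]])

```text
time_s: 9.98
position: [0.6579, -0.08, 0.1616]
tcp_rot: [-0.0, 0.517, 0.856, -0.001]
contact_force: [-0.9, 0.5, -0.1]
opening: 0.503
grip_force: 0.0
```

```bash
python3 - <<'E'
from h import *
st(); ci=ctrl.camera_info("scene")
b=ctrl.get_image("scene")[:,:,::-1]
a=cv2.imread("pics/scene0.png")
for c in(325,335,342): print(c,a[225:248,c].max(1).tolist(),b[225:248,c].max(1).tolist())
for v in(55,60): print(v,proj(ci,w(30,-15+v,89)))
cv2.imwrite("pics/s5.png",cv2.resize(b[200:320,230:450],None,fx=3.6,fy=3.6,interpolation=cv2.INTER_CUBIC))
E
```

```text
t 9.97 fixture mm [  -4.1 -162.7  161.6] opening 0.503 F(fix) [-0.6  0.9 -0.1] J [ 0.42  0.58 -0.5   1.57  0.31  1.07  0.32]
tool in fixture
 [[ 0.007  1.    -0.002]
 [ 1.    -0.007 -0.001]
 [-0.001 -0.002 -1.   ]]
325 [170, 158, 98, 52, 59, 57, 58, 56, 58, 55, 56, 53, 54, 54, 114, 170, 172, 165, 165, 163, 163, 134, 81] [176, 166, 103, 58, 61, 58, 59, 62, 58, 59, 53, 56, 52, 60, 119, 174, 177, 176, 169, 169, 168, 138, 86]
335 [169, 170, 164, 126, 61, 61, 51, 61, 59, 60, 54, 55, 54, 49, 51, 106, 155, 108, 106, 112, 105, 104, 107] [172, 176, 168, 126, 63, 59, 58, 59, 56, 64, 63, 59, 56, 60, 76, 106, 141, 109, 113, 116, 109, 107, 115]
342 [173, 177, 169, 160, 118, 65, 56, 55, 59, 60, 53, 60, 56, 55, 52, 49, 108, 162, 155, 149, 136, 148, 138] [179, 181, 177, 165, 125, 61, 63, 61, 63, 62, 62, 61, 57, 58, 54, 61, 111, 166, 159, 154, 141, 154, 142]
55 [327.67667866 243.78810813]
60 [330.46270622 244.15944753]
```

View pics/s5.png

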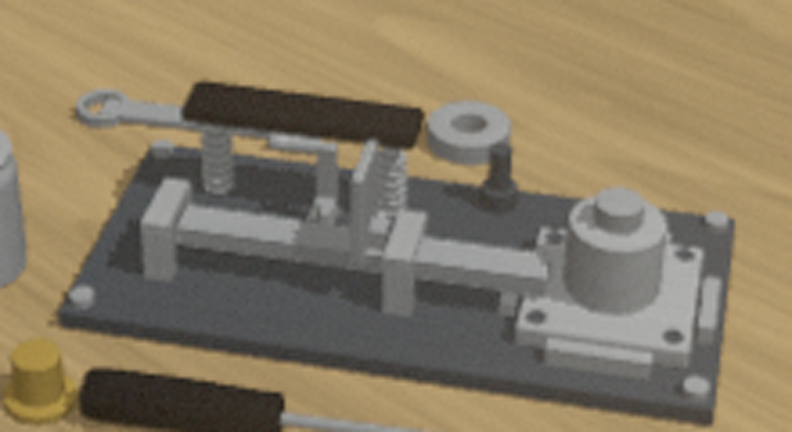

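The bolt's nose now lies over the housing flange at (545,270). The tab is at (365,160), the catch is fully back up, nothing else has moved and the hand is clear. Handing in.

```bash
python3 -c "
from bench import ctrl
print(ctrl.sign_off())"
```

```text
the job is handed in; nothing more can be done
None
```

The bolt is at its stop over the housing's flange, the catch has sprung back up behind it, the hand is clear, and the job was handed in at about 10 s; the judge's result was not shown.

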